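Set the hull stand's sprung leg to length and close its cam lever

ROBOT

A 6-joint arm with a two-finger parallel gripper is mounted at the origin on the work surface. World frame = base frame: x ahead of the robot, y to its left, z up, the work surface at z = 0. Lengths are in mm, angles in rad, forces in N, time in s.
With the tool pointing down it reaches from about 225 to 875 mm from the base axis. Payload 3.4 kg.
Tool frame: the origin (TCP) lies midway between the tips of the shut fingers; the grasp point (between the pads) lies 19 mm behind it (pinch_z is the distance from the TCP to the grasp point, in mm); z points along the fingers, y is the line along which they close (so a half turn about z gives the same grasp; the last joint's range is limited). The gripper opens to 85 mm and grips with 20 to 120 N. Pads are 22 mm wide; open, the fingers measure 114 mm over their backs; the gripper's body (76 mm by 85 mm) begins 54 mm behind the grasp point. The pads swing forward as they close: fully open they stand 13 mm farther back than shut.
Start: joints at [1.181, 0.276, 1.505, -0, 1.361, -0.121], TCP at [152.721, 554.382, 231.328] pointing down, gripper open.
Joint ranges: [-2.89, 2.89], [-0.75, 2.08], [0.22, 2.7], [-1.18, 4.32], [0.11, 2.71], [-2.7, 2.7]. Speed limits (rad/s): [2.57, 2.57, 3.14, 3.14, 3.14, 3.14].

INTERFACE

Orientations are given as a unit quaternion [w, x, y, z].
In Python, from rig import * gives the robot as it stands.
- The arm moves only by the shell command python3 -m jog 'ROWS' [OPENING] [FORCE]. ROWS is JSON, a list of rows, each a list of 6 numbers: the shift along the tool's x, y, z in m, then the turn, a rotation vector about the tool's x, y, z in degrees. In form: [[tx, ty, tz, rx, ry, rz], ...]. A call has 1 to 20 rows; each row shifts and turns the commanded pose from where the row before left it, along the tool's axes as they then stand; what a row does not reach is not made up. A row lasts 1/12 s, in which the tool goes at most 41.7 mm and 7.16 degrees, less where a joint would pass 70% of its speed; a pose out of reach is approached as far as the arm can. A call with a gripper value outside its range is refused whole. OPENING is the opening, from 0 (shut) to 1 (fully open), set as the call begins (- or left out, the last holds). The fingers move at their own pace and stop on an object; FORCE is the grip in N (left out, the last holds). Time passes only in rows, so rows that do not move let the fingers close. It gives the time, the measured TCP pose, the force, the opening and the grip force at its end, in the units of the state.
- observe(): the state, without advancing time (a new reading comes with each control period).
- get_image(name): name is "side" or "top"; returns the picture (384x512x3 uint8, red, green, blue); there is no depth.
- camera_params(name): a dict with "K" (3x3 intrinsics, pixels), "k1" (the pictures are not rectified: a ray, as slopes to the right and down, at radius r is drawn at 1 + k1 r^2 times it, then the intrinsics apply), "T" (4x4, takes a point from camera to world coordinates). Camera axes: x right, y down, z forward; pixel columns grow to the right and rows downward; lengths in mm; the calibration is good to about 2 mm. A picture is of the moment at which its call begins. camera_params takes no time and is no camera call.
- sign_off(): hands the job in; it is judged then, once.
The state is a dict: "time": time; "qpos": joint angles; "dq": joint speeds; "joint_torque": joint torques, N m; "tcp_pos": TCP position; "ee_rot": TCP orientation; "force": force on the tool from outside, world axes, zero at the start; "moment": the same for the moment, N m; "finger_gap": finger opening in mm; "grip_force": force on a finger pad.
Only numpy, scipy, OpenCV 4.12 (cv2) and the standard library are available. Lean on these libraries where they do the work, as an engineer would, in place of code of your own. Each camera call takes 0.05 s, during which the arm holds its last target. There are 200 camera calls.

TASK

Set the hull stand for the next model: take the leg's crossbar and pull the sprung leg out until its pointer lines up with the index mark, then, holding the leg there all the while, swing the black cam lever closed so that it lies alongside the crossbar. The cam alone does not hold the leg against its spring, so finish with the hand still on the leg, keeping it at the mark with the lever closed. Leave the index, the track segment, the hemostat and the brush tub where they are.

Things in the scene. Friction and masses are not known exactly. Their poses are not given: they have to be found in the camera images.
- stand: Fixed hull stand: grey base plate 310 x 200 x 12 mm, x -110 to +200, y -100 to +100 mm of its origin, which lies on the desk under the crossbar when the leg is in. +x points from the crossbar to the grey sleeve the leg slides in (62 mm wide, 54 high, x +65 to +190). Two rests 68 mm high at x 150, y +-60 mm. All on it turns with its yaw.
- leg: Sprung sliding leg; axes as the stand's, origin equal to the stand's when in; pulls out along the stand's -x, up to 95 mm. Spring 2 N when in, 8 N at 75 mm; returns when let go. Head plate x -51 to +21, y -68 to +93 mm, top 35 mm above the desk; on it two posts 12 mm square at y -60 and +85 mm carry the crossbar. It only slides in x.
- bar (a point): Middle of the leg's steel crossbar: 12 mm square, along the leg's y, 157 mm long (leg y -66 to +91 mm), centre line at leg x = 0, 62 mm above the desk, 21 mm clear gap to the head plate (only the lever lies in it). From leg y +42 to +75 mm the bar is clear of the open lever. Fingers straddling the bar can slide along it between the posts.
- pointer (a point): Tip of the small dark pointer on the -y end of the head plate, in line with the crossbar's centre line (leg x = 0, y = -79 mm), 32 mm above the desk.
- mark (a point): Index mark: upright steel fin 3 mm thick, 16 mm tall, on a 14 x 22 mm steel saddle, stiff on the rail along the base's -y edge (stand y -87 mm). The point is on the fin's inner edge, 32 mm above the desk, stand y -79 mm; axes as the stand's. Set 35 to 70 mm to -x of the fully-in pointer. They agree when both have the same stand x. Not to be moved.
- lever (a joint): Black cam lever on the head plate, rad: 0 closed (alongside the crossbar on its -x side, tip to -y), 1.57 open (points to +x, under the bar); stops 0 and 1.85; starts 1.4 to 1.7. Stays where left (friction 0.05 N m). Fingers that straddle the bar, tips below it, sweep it shut by sliding along the bar to -y until their leading edge is 55 to 70 mm past the pivot.
- lever_pivot (a point): Pivot of the cam lever, at leg x = -30, y = +22 mm, at the blade's mid height, 44 mm above the desk. Blade 10 mm wide (14 mm at the tip), 14 mm tall: from 37 to 51 mm above the desk, 2 mm above the head plate and 5 mm below the bar.
- lever_tip (a point): End of the cam lever, 66 mm from its pivot, at mid height of the blade. Moves with lever and leg.
- track: Bystander: black plastic tank track segment lying loose, 126 x 44 mm, 17 mm high, on the stand's +y side. Origin under its centre, x along it.
- hemostat: Bystander: steel hemostat clamp lying loose, 150 mm long along its x, 8 mm high, on the stand's -y side. Origin under its middle.
- tub: Bystander: frosted plastic brush tub, 72 mm wide at the rim, 85 mm high, with brushes up to 175 mm high, loose, beyond the hemostat on the stand's -y side. Origin under its centre.
- cleaner: Bystander: cream plastic ultrasonic cleaner with chrome button, fixed, 150 x 200 mm and 114 mm high, to the robot's left. Origin under its centre.

How it is judged (in metres and radians):
On the way, in this order (a step that is already met when the one before it is completed fails the run):
1. the leg is held out with its pointer at the mark (within 5 mm), the lever still open (x of pointer in the frame of mark between -0.005 and 0.005 m and value of joint lever above 1.1 rad and contact force between the fingers and leg above 1.5 N), for 0.3 s.
2. the lever is closed with the leg still held at the mark (x of pointer in the frame of mark between -0.005 and 0.005 m and value of joint lever below 0.2 rad and contact force between the fingers and leg above 1.5 N), for 0.2 s.
At the end, for the whole second after the job is handed in: Through the last second the pointer is within 5 mm of the mark along the stand, the lever is within 0.2 rad of closed, and the fingers still bear on the leg with more than 1.5 N (all of step 2); the arm keeps its last pose, push and grip.
It fails at once if the lever is swung while the leg is more than 10 mm off the mark (value of joint lever below 1.1 rad and (x of pointer in the frame of mark above 0.01 m or x of pointer in the frame of mark below -0.01 m)).
It fails at once if the index mark is moved by more than 4 mm (distance of mark from where it was at the start of the episode above 0.004 m).
It fails at once if the track segment is moved by more than 15 mm (distance of track from where it was at the start of the episode above 0.015 m).
It fails at once if the hemostat is moved by more than 15 mm (distance of hemostat from where it was at the start of the episode above 0.015 m).
It fails at once if the brush tub is moved by more than 15 mm (distance of tub from where it was at the start of the episode above 0.015 m).
It also fails if it takes over 42 s, if anything falls off the work surface, if the arm or the gripper's body presses on something with over 40 N, if the wrist force passes 120 N, or if a joint passes its speed limit or range.

## Working session

There is one attempt and no reset: what is moved stays moved. The work goes in short steps, Python scripts to look and compute and a shell command to move; the robot and the scene stay as the last step left them, time stands still between calls to the robot, and variables do not carry over. Pictures are saved under pics/ and viewed, at most 10 in all, crops included, and the job is handed in when it is done.

```bash
mkdir -p pics; ls
cat > h.py <<'E'
from rig import *
import numpy as np, cv2
def shot(n,f):
    im=get_image(n); cv2.imwrite('pics/'+f,im[:,:,::-1]); return im
def ray(n,u,v):
    c=camera_params(n);K=np.array(c['K']);T=np.array(c['T']);k=c['k1']
    d=np.array([(u-K[0,2])/K[0,0],(v-K[1,2])/K[1,1]]);p=d.copy()
    for _ in range(30): p=d/(1+k*(p@p))
    return T[:3,3],T[:3,:3]@np.array([p[0],p[1],1])
def onz(n,u,v,z):
    o,d=ray(n,u,v); return (o+d*(z-o[2])/d[2])
def proj(n,P):
    c=camera_params(n);K=np.array(c['K']);T=np.array(c['T']);k=c['k1']
    q=T[:3,:3].T@(np.array(P)-T[:3,3]);s=q[:2]/q[2];s=s*(1+k*(s@s))
    return K[0,0]*s[0]+K[0,2],K[1,1]*s[1]+K[1,2]
E
python3 - <<'E'
from h import *
shot('top','t0.png');shot('side','s0.png')
print(observe());print(camera_params('top'));print(camera_params('side'))
E
```

```text
pics
{'time': 0.1, 'qpos': array([ 1.18096436e+00,  2.76534767e-01,  1.50598909e+00,  9.79135988e-06,
        1.36070578e+00, -1.21011647e-01]), 'dq': array([ 0.00052824, -0.00373178, -0.00218419, -0.0006297 ,  0.00022813,
        0.00021729]), 'joint_torque': array([ 2.54240913e-03, -4.17697370e+01, -2.46405315e+01, -1.43814414e-04,
        5.90174212e-03,  2.34496378e-05]), 'tcp_pos': array([152.54782837, 553.91533668, 230.53144665]), 'ee_rot': array([-2.11426753e-04,  1.34006784e-01,  9.90980076e-01, -7.90727844e-04]), 'force': array([-0.13472251,  0.27583025,  0.11043252]), 'moment': array([-0.02217565, -0.00397987, -0.00160608]), 'grip_force': 0.0, 'finger_gap': 85.76500800973189}
{'K': array([[429.47851306,   0.        , 257.93635683],
       [  0.        , 429.47851306, 191.02304716],
       [  0.        ,   0.        ,   1.        ]]), 'k1': 0.013501684019252334, 'T': array([[-2.96277199e-02, -9.89406751e-01,  1.42114321e-01,
         4.35057782e+02],
       [-9.99305820e-01,  2.61067986e-02, -2.65765627e-02,
         1.71285217e+02],
       [ 2.25848806e-02, -1.42803071e-01, -9.89493409e-01,
         1.07387676e+03],
       [ 0.00000000e+00,  0.00000000e+00,  0.00000000e+00,
         1.00000000e+00]])}
{'K': array([[433.341209  ,   0.        , 248.38753458],
       [  0.        , 433.341209  , 193.24120217],
       [  0.        ,   0.        ,   1.        ]]), 'k1': -0.16827562178178126, 'T': array([[ 9.19754705e-01, -3.10297796e-01,  2.40346751e-01,
         3.04267201e+02],
       [-3.92485849e-01, -7.23259191e-01,  5.68199789e-01,
        -5.30598710e+02],
       [-2.47814594e-03, -6.16937128e-01, -7.87008538e-01,
         9.97621768e+02],
       [ 0.00000000e+00,  0.00000000e+00,  0.00000000e+00,
         1.00000000e+00]])}
```

View pics/t0.png

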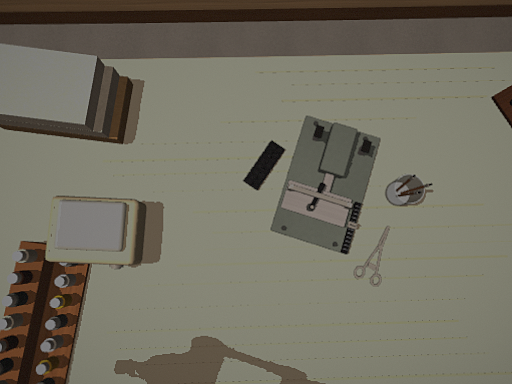

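View pics/s0.png

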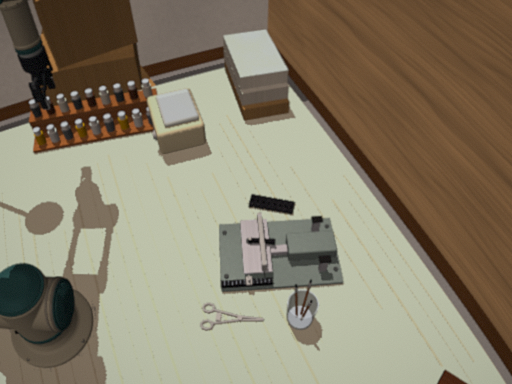

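The top view shows the stand at about (325,185), its +x pointing up and right. The bar is the pale strip from (288,185) to (352,205), the lever tip is near (322,186) and the index is on the toothed rail near (352,224). I'll enlarge both views.

Run:
```python
import cv2,numpy as np
for f,x,y,w,h in (('t0',262,108,128,96*1.55,),('s0',210,205,140,90)):
    h=int(h);a=cv2.imread(f'pics/{f}.png')[y:y+h,x:x+w]
    s=min(800/w,600/h);s=int(s);a=cv2.resize(a,None,fx=s,fy=s,interpolation=cv2.INTER_CUBIC)
    a=np.clip(a.astype(float)*1.3,0,255).astype('uint8')
    for i in range(0,w,10): cv2.putText(a,str(x+i),(i*s,8),0,.3,(0,255,255));a[::4,i*s]=(0,255,255)
    for i in range(0,h,10): cv2.putText(a,str(y+i),(0,i*s+4),0,.3,(0,255,255));a[i*s,::4]=(0,255,255)
    cv2.imwrite(f'pics/{f}c.png',a);print(a.shape)
```

```text
(592, 512, 3)
(450, 700, 3)
```

View pics/t0c.png

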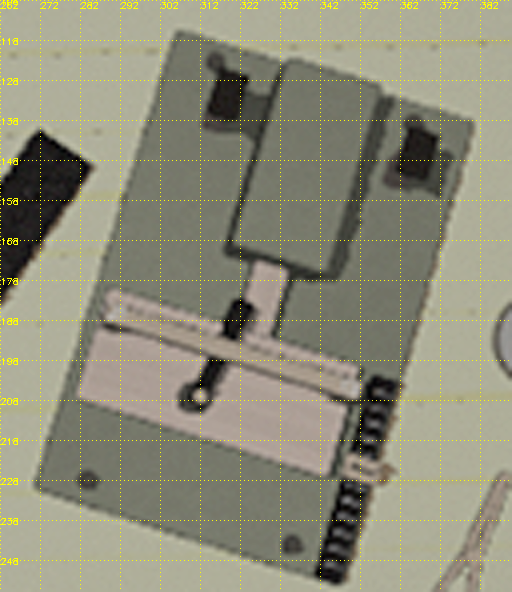

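View pics/s0c.png

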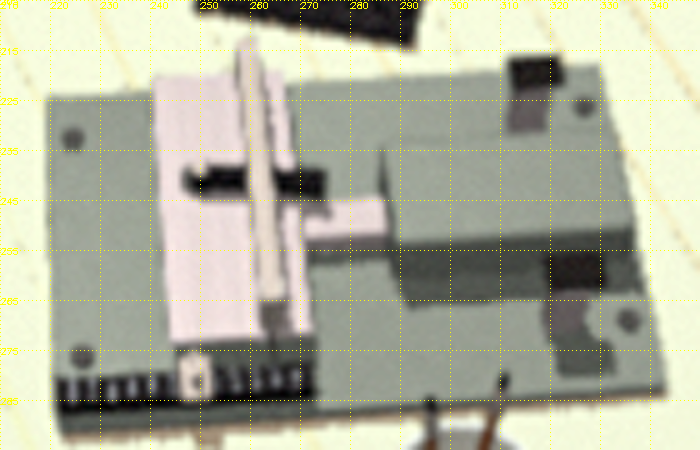

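The crops give base corners in top at (306,116), (380,138), (271,229) and (346,253). The saddle is near (352,224) in top and (248,279) in side. The bar runs from (289,183) to (351,203), with the pivot at (310,206).

```bash
cat >> h.py <<'E'
def fit():
    L=np.array([[200,100],[200,-100],[-110,100]],float)
    W=np.array([onz('top',u,v,12)[:2] for u,v in((306,116),(380,138),(271,229))])
    l=L-L.mean(0);w=W-W.mean(0);yaw=np.arctan2((l[:,0]*w[:,1]-l[:,1]*w[:,0]).sum(),(l*w).sum())
    R=np.array([[np.cos(yaw),-np.sin(yaw)],[np.sin(yaw),np.cos(yaw)]])
    t=W.mean(0)-R@L.mean(0);return yaw,R,t,L@R.T+t-W
def S2W(R,t,x,y,z): return np.r_[R@[x,y]+t,z]
def W2S(R,t,p): return R.T@(np.array(p)[:2]-t)
E
python3 - <<'E'
from h import *
yaw,R,t,e=fit();print(np.degrees(yaw),t);print(e)
f=lambda n,u,v,z:print(n,u,v,z,W2S(R,t,onz(n,u,v,z)))
f('top',289,183,68);f('top',351,203,68);f('top',310,206,51);f('top',322,185,51)
for p in ((350,223),(361,226),(355,224)):f('top',*p,32)
f('top',353,225,24)
# side corners and others
f('side',219,224,12);f('side',328.5,218.5,12);f('side',342,284,12)
f('side',258.5,213,68);f('side',264,264,68);f('side',248,281,32);f('side',248,276,32)
for n in('top','side'):
  for P in((0,-79,32),(-50,-79,32),(-50,-92,40),(0,91,68),(0,-66,68),(-110,-100,12)):print(n,P,np.round(proj(n,S2W(R,t,*P)),1))
E
python3 - <<'E'
import cv2,numpy as np
o=[]
for f,x,y,w,h in (('t0',335,190,36,50),('s0',238,255,36,50)):
    a=cv2.imread(f'pics/{f}.png')[y:y+h,x:x+w];s=11
    a=cv2.resize(a,None,fx=s,fy=s,interpolation=cv2.INTER_NEAREST);a=np.clip(a*1.3,0,255).astype('uint8')
    for i in range(0,w,5): cv2.putText(a,str(x+i),(i*s,8),0,.3,(0,255,255))
    for i in range(0,h,5): cv2.putText(a,str(y+i),(0,i*s+8),0,.3,(0,255,255))
    o.append(a)
cv2.imwrite('pics/m0.png',np.hstack(o))
E
```

```text
-19.06501691506258 [560.16275477 -15.45660504]
[[ 2.93383329  0.17883773]
 [ 0.24127738 -1.84266158]
 [-3.17511067  1.66382385]]
top 289 183 68 [ 6.79462478 92.61857022]
top 351 203 68 [  5.25384401 -61.39683078]
top 310 206 51 [-28.38071846  27.59453996]
top 322 185 51 [29.39370498 14.23475279]
top 350 223 32 [-36.12818337 -79.28114383]
top 361 226 32 [ -35.08792838 -106.88029229]
top 355 224 32 [-34.80208748 -91.59452686]
top 353 225 24 [-37.53598918 -89.2955023 ]
side 219 224 12 [-109.47941212   99.3322877 ]
side 328.5 218.5 12 [194.23749483  95.29902761]
side 342 284 12 [ 192.82109636 -105.95582701]
side 258.5 213 68 [-2.60314807 88.7488515 ]
side 264 264 68 [ -2.09713644 -63.75234443]
side 248 281 32 [-42.87695133 -88.60683067]
side 248 276 32 [-41.91400157 -74.88984374]
top (0, -79, 32) [353.8 208.9]
top (-50, -79, 32) [348.4 228.4]
top (-50, -92, 40) [354.3 229.8]
top (0, 91, 68) [288.8 185.9]
top (0, -66, 68) [352.3 205.7]
top (-110, -100, 12) [348.1 254.8]
side (0, -79, 32) [265.  276.4]
side (-50, -79, 32) [244.9 277.7]
side (-50, -92, 40) [245.2 281. ]
side (0, 91, 68) [259.4 212.2]
side (0, -66, 68) [264.9 264.8]
side (-110, -100, 12) [221.3 290.4]
```

View pics/m0.png

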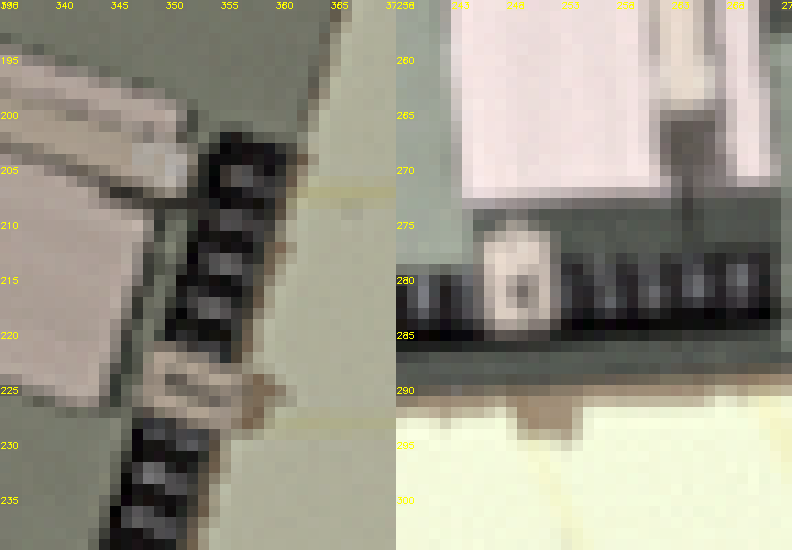

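```bash
python3 -m jog '[[0,0,0,0,0,6.7],[0,0,0,0,0,6.7],[0,0,0,0,0,6.7],[0,0,0,0,0,6.7],[0,0,0,0,0,6.7],[0,0,0,0,0,6.7],[0,0,0,0,0,6.7],[0,0,0,0,0,6.7],[0,0,0,0,0,6.7],[0,0,0,0,0,6.7],[0,0,0,0,0,6.7],[0,0,0,0,0,6.7],[0,0,0,0,0,6.7],[0,0,0,0,0,6.7],[0,0,0,0,0,0]]' 0.6
cat >> h.py <<'E'
def tool(P):
    from scipy.spatial.transform import Rotation as Ro
    o=observe();w,x,y,z=o['ee_rot'];M=Ro.from_quat([x,y,z,w]).as_matrix()
    print('tcp',o['tcp_pos'].round(1),'gap',round(o['finger_gap'],1),'yaw of tool y',np.degrees(np.arctan2(M[1,1],M[0,1])).round(2),'shift tool',(M.T@(np.array(P)-o['tcp_pos'])).round(1),'F',o['force'].round(1),'t',o['time'])
E
python3 - <<'E'
from h import *
yaw,R,t,e=fit();print(S2W(R,t,2,57,130));tool(S2W(R,t,2,57,130))
E
```

```text
time: 1.35
tcp_pos: [152.6, 554.1, 230.8]
ee_rot: [0.0, 0.816, 0.579, -0.0]
force: [-0.0, -0.8, -0.1]
finger_gap: 51.6
grip_force: 0.0
[580.67158201  37.76357915 130.        ]
tcp [152.6 554.1 230.8] gap 51.6 yaw of tool y -19.3 shift tool [-345.7  574.7  101.1] F [-0.  -0.8 -0.1] t 1.35
```

```bash
python3 -m jog '[[-0.0192,0.0319,0,0,0,0],[-0.0192,0.0319,0,0,0,0],[-0.0192,0.0319,0,0,0,0],[-0.0192,0.0319,0,0,0,0],[-0.0192,0.0319,0,0,0,0],[-0.0192,0.0319,0,0,0,0],[-0.0192,0.0319,0,0,0,0],[-0.0192,0.0319,0,0,0,0],[-0.0192,0.0319,0,0,0,0],[-0.0192,0.0319,0,0,0,0],[-0.0192,0.0319,0,0,0,0],[-0.0192,0.0319,0,0,0,0],[-0.0192,0.0319,0,0,0,0],[-0.0192,0.0319,0,0,0,0],[-0.0192,0.0319,0,0,0,0],[-0.0192,0.0319,0,0,0,0],[-0.0192,0.0319,0,0,0,0],[-0.0192,0.0319,0,0,0,0]]' 0.5
python3 -m jog '[[0,0,0.025,0,0,0],[0,0,0.025,0,0,0],[0,0,0.025,0,0,0],[0,0,0.02,0,0,0],[0,0,0,0,0,0],[0,0,0,0,0,0]]' 0.5
python3 - <<'E'
from h import *
yaw,R,t,e=fit();tool(S2W(R,t,2,57,130))
o=[]
for n,x,y,w,h in (('top',270,160,100,80),('side',215,160,100,130)):
    a=shot(n,n+'1.png')[y:y+h,x:x+w,::-1];s=4
    a=cv2.resize(np.ascontiguousarray(a),(w*s,h*s),interpolation=cv2.INTER_CUBIC)
    for i in range(0,w,10): cv2.putText(a,str(x+i),(i*s,8),0,.3,(0,255,255))
    for i in range(0,h,10): cv2.putText(a,str(y+i),(0,i*s+4),0,.3,(0,255,255))
    o.append(cv2.copyMakeBorder(a,0,520-h*s,0,0,0))
cv2.imwrite('pics/c1.png',np.hstack(o))
c=observe()['tcp_pos'];print(proj('top',c),proj('side',c))
E
```

```text
time: 2.85
tcp_pos: [582.0, 37.5, 231.0]
ee_rot: [-0.0, 0.814, 0.58, -0.0]
force: [0.4, 0.9, -0.1]
finger_gap: 42.6
grip_force: 0.0
time: 3.35
tcp_pos: [580.5, 39.2, 135.3]
ee_rot: [-0.001, 0.815, 0.58, -0.001]
force: [0.5, -0.0, -0.2]
finger_gap: 42.5
grip_force: 0.0
tcp [580.5  39.2 135.3] gap 42.5 yaw of tool y -19.09 shift tool [-1.3  0.6  5.3] F [ 0.5 -0.  -0.2] t 3.35
(np.float64(306.043853518352), np.float64(184.02768897485774)) (np.float64(262.2962413186303), np.float64(206.30138149922618))
```

View pics/c1.png

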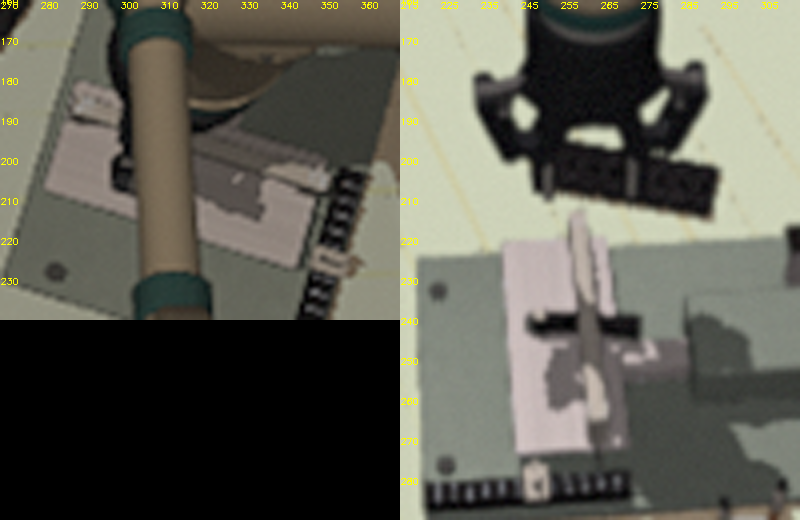

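The side view shows the fingers astride, tips at about (252,206) and (273,206), with the bar below running from (258,213) to (265,264). I'll descend and close.

```bash
python3 -m jog '[[0,0,0.02,0,0,0],[0,0,0.02,0,0,0],[0,0,0.02,0,0,0],[0,0,0.015,0,0,0],[0,0,0.01,0,0,0],[0,0,0.007,0,0,0],[0,0,0,0,0,0],[0,0,0,0,0,0],[0,0,0,0,0,0]]' 0.5
python3 -m jog '[[0,0,0,0,0,0],[0,0,0,0,0,0],[0,0,0,0,0,0],[0,0,0,0,0,0],[0,0,0,0,0,0],[0,0,0,0,0,0]]' 0 30
python3 -c "
from h import *
yaw,R,t,e=fit();tool(S2W(R,t,2,57,42));print(W2S(R,t,observe()['tcp_pos']))"
```

```text
time: 4.2
tcp_pos: [582.4, 39.1, 45.5]
ee_rot: [0.001, 0.815, 0.579, 0.001]
force: [-0.6, -0.1, -0.5]
finger_gap: 42.5
grip_force: 0.0
time: 4.7
tcp_pos: [579.5, 39.9, 45.0]
ee_rot: [-0.001, 0.815, 0.579, -0.001]
force: [-4.5, 2.1, 5.9]
finger_gap: 11.4
grip_force: 31.2
tcp [579.5  39.9  45. ] gap 11.4 yaw of tool y -19.22 shift tool [-1.6  1.8  3. ] F [-4.5  2.1  5.9] t 4.7
[ 0.2257476  58.64937241]
```

Gripped on the bar (gap 11.4 mm). I'll pull about 38 mm along tool -y, then look.

```bash
python3 -m jog '[[0,0,0.001,0,0,0],[0,0,0.001,0,0,0],[0,-0.003,0.001,0,0,0],[0,-0.005,0,0,0,0],[0,-0.005,0,0,0,0],[0,-0.005,0,0,0,0],[0,-0.005,0,0,0,0],[0,-0.005,0,0,0,0],[0,-0.005,0,0,0,0],[0,-0.005,0,0,0,0],[0,0,0,0,0,0],[0,0,0,0,0,0],[0,0,0,0,0,0]]' 0 30
python3 - <<'E'
from h import *
yaw,R,t,e=fit();tool(S2W(R,t,2,57,42));print(W2S(R,t,observe()['tcp_pos']))
o=[]
for n,x,y,w,h in (('top',320,190,50,60),('side',220,240,50,60)):
    a=shot(n,n+'2.png')[y:y+h,x:x+w,::-1];s=8
    a=cv2.resize(np.ascontiguousarray(a),(w*s,h*s),interpolation=cv2.INTER_NEAREST)
    a=np.clip(a*1.5,0,255).astype('uint8')
    for i in range(0,w,5): cv2.putText(a,str(x+i),(i*s,8),0,.3,(0,255,255))
    for i in range(0,h,5): cv2.putText(a,str(y+i),(0,i*s+8),0,.3,(0,255,255))
    o.append(a)
cv2.imwrite('pics/c2.png',np.hstack(o))
E
```

```text
time: 5.78
tcp_pos: [550.3, 50.2, 45.0]
ee_rot: [0.004, 0.815, 0.58, 0.004]
force: [3.2, -3.8, 13.4]
finger_gap: 11.5
grip_force: 32.2
tcp [550.3  50.2  45. ] gap 11.5 yaw of tool y -19.16 shift tool [-1.7 32.7  3.3] F [ 3.2 -3.8 13.4] t 5.7833
[-30.75516602  58.79184935]
```

View pics/c2.png

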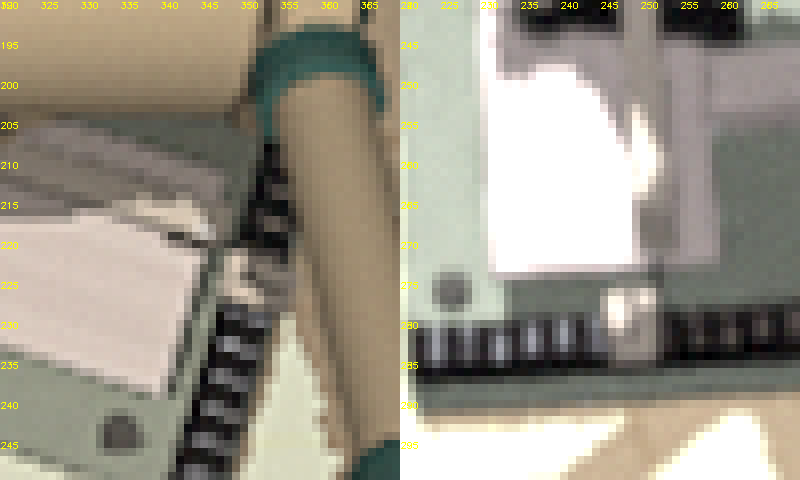

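Side view: the dark pointer line is at column ~251.5 (row 272-277), and the saddle spans columns 246-252 with its centre near 249. A few mm remain, so I'll measure at sub-pixel level.

Run:
```python
from h import *
yaw,R,t,e=fit();f=lambda n,u,v,z:print(n,u,v,z,W2S(R,t,onz(n,u,v,z)).round(1))
s=cv2.imread('pics/side2.png').astype(int).sum(2);s0=cv2.imread('pics/s0.png').astype(int).sum(2)
print('ptr now');print(s[270:278,246:258]);print('ptr0');print(s0[270:278,259:270])
print('saddle0');print(s0[274:287,242:256])
T=cv2.imread('pics/t0.png').astype(int).sum(2);print('top0');print(T[218:232,343:364])
f('side',251.5,276,32);f('side',249,280,24);f('side',249,277,32);f('side',249,280,40);f('top',349.5,220.5,32);f('top',351.5,224.5,24)
for x in(-30,-37):
 for y,z in((-79,32),(-95,32),(-79,24),(-79,40),(-98,24)):print(x,y,z,np.round(proj('side',S2W(R,t,x,y,z)),1),np.round(proj('top',S2W(R,t,x,y,z)),1))
```

```text
ptr now
[[585 601 566 406 261 236 230 233 246 299 312 318]
 [586 597 561 424 319 278 254 257 273 302 319 316]
 [549 544 508 432 356 277 234 274 288 300 296 292]
 [414 385 359 330 290 208 186 235 238 245 244 235]
 [258 241 238 240 215 162 151 202 214 206 216 221]
 [233 264 253 256 257 218 164 206 210 216 219 216]
 [375 396 329 356 418 359 211 205 225 219 214 222]
 [499 495 377 392 480 404 232 192 214 218 221 205]]
ptr0
[[547 544 484 320 227 215 234 260 287 384 511]
 [519 520 491 395 274 205 245 275 290 329 402]
 [379 385 376 345 251 179 228 241 240 238 250]
 [230 229 242 245 193 139 178 197 196 195 185]
 [191 187 186 192 169 134 156 185 190 186 184]
 [193 194 192 190 183 147 165 187 193 188 189]
 [198 202 198 197 185 157 160 185 191 185 182]
 [197 197 202 185 176 158 154 155 139 137 137]]
saddle0
[[381 368 340 255 235 232 272 252 211 189 192 191 179 184]
 [376 372 343 221 219 273 354 334 259 225 196 194 186 195]
 [379 378 340 265 329 388 425 443 409 351 241 186 201 201]
 [386 384 348 313 448 475 459 493 480 404 245 184 188 199]
 [364 358 336 315 470 508 489 488 476 415 235 140 148 174
[... 1602 characters left out ...]
415 402 400 390 394
  392 391 382]
 [279 284 241 126  18  46  53  39  48  47 107 203 344 407 390 391 388 388
  388 388 384]]
side 251.5 276 32 [-33.3 -75.5]
side 249 280 24 [-40. -82.]
side 249 277 32 [-39.6 -77.8]
side 249 280 40 [-40.5 -90.1]
top 349.5 220.5 32 [-30.6 -76.5]
top 351.5 224.5 24 [-37.5 -85.4]
-30 -79 32 [252.9 277.2] [350.6 220.6]
-30 -95 32 [253.4 283. ] [356.9 222.5]
-30 -79 24 [252.9 278.6] [349.8 220.8]
-30 -79 40 [252.9 275.7] [351.3 220.3]
-30 -98 24 [253.5 285.5] [357.2 223.1]
-37 -79 32 [250.1 277.4] [349.8 223.3]
-37 -95 32 [250.6 283.2] [356.1 225.3]
-37 -79 24 [250.1 278.8] [349.  223.5]
-37 -79 40 [250.1 275.9] [350.6 223.1]
-37 -98 24 [250.7 285.7] [356.5 225.9]
```

```bash
python3 -m jog '[[0,-0.003,0,0,0,0],[0,-0.003,0,0,0,0],[0,-0.002,0,0,0,0],[0,0,0,0,0,0],[0,0,0,0,0,0],[0,0,0,0,0,0],[0,0,0,0,0,0]]' 0 30
python3 - <<'E'
from h import *
yaw,R,t,e=fit();print(W2S(R,t,observe()['tcp_pos']))
s=shot('side','side3.png').astype(int).sum(2);print(s[269:279,243:256])
T=shot('top','top3.png').astype(int).sum(2);print(T[218:231,340:358])
E
```

```text
time: 6.47
tcp_pos: [543.2, 52.6, 45.0]
ee_rot: [0.005, 0.815, 0.58, 0.004]
force: [3.2, -5.3, 12.9]
finger_gap: 11.1
grip_force: 32.2
[-38.26178783  58.81362791]
[[589 599 552 371 230 229 237 235 269 310 309 312 307]
 [585 598 561 392 251 216 234 237 271 301 315 313 308]
 [592 604 571 442 296 245 241 257 286 308 318 312 310]
 [559 568 555 495 394 285 248 286 300 310 309 304 297]
 [409 411 418 409 340 238 209 258 263 264 255 243 246]
 [249 252 258 267 230 193 184 216 218 221 216 205 216]
 [202 207 210 242 261 240 214 224 218 211 211 211 219]
 [220 210 268 380 410 316 254 252 253 225 219 219 218]
 [218 219 331 494 476 350 277 281 263 221 208 209 218]
 [202 221 332 476 406 320 292 288 261 180 143 159 165]]
[[310 316 269 211 213 214 202 174 185 144  57  28  69 147 151 174 217 232]
 [400 399 356 312 267 208 237 229 195 132  18  37  35  26  44 145 209 238]
 [390 398 397 409 377 278 224 217 179 102  30  80  56  40  35 134 206 227]
 [302 314 358 404 433 341 229 201 157 167 164 147 106 100 101 105 179 223]
 [137 129 226 296 341 294 220 179 153 211 230 218 192 185 141  80 152 215]
 [311 269 197 121 144 186 177 115  79 149 191 214 248 228 191 171 185 205]
 [428 407 359 324 238 140 200 211 253 234 116 150 215 228 237 245 206 190]
 [413 417 427 419 295 138 245 307 374 327 171 170 177 177 188 213 200 189]
 [401 405 425 370 223 144 221 275 344 363 285 221 201 182 171 194 197 187]
 [395 391 423 331 156 205 256 195 199 298 275 209 238 239 228 217 215 189]
 [397 402 419 320 136 252 263 115 119 152 123 148 165 190 202 220 232 205]
 [399 412 395 271 193 292 236  11 166 192 151 181 150 113 167 227 262 247]
 [400 419 340 184 243 310 214   8  54  46  99 190 191 135 205 275 288 266]]
```

The pointer is at column 248.8 and the saddle/fin centre at 248.6, so they agree to about 1 mm. Next I sweep along the bar with a lighter grip.

```bash
python3 -m jog '[[0,0,0,0,0,0],[0,0,0,0,0,0],[-0.003,0,0,0,0,0],[-0.003,0,0,0,0,0],[-0.004,0,0,0,0,0],[-0.004,0,0,0,0,0],[-0.004,0,0,0,0,0],[-0.004,0,0,0,0,0],[0,0,0,0,0,0],[0,0,0,0,0,0]]' 0 20
python3 -c "
from h import *
yaw,R,t,e=fit();tool(S2W(R,t,-38.5,-30,42));print(W2S(R,t,observe()['tcp_pos']))"
```

```text
time: 7.4
tcp_pos: [541.9, 42.2, 45.0]
ee_rot: [0.001, 0.817, 0.576, 0.014]
force: [15.4, 30.0, 1.2]
finger_gap: 11.3
grip_force: 30.8
tcp [541.9  42.2  45. ] gap 11.3 yaw of tool y -19.63 shift tool [-78.6  -1.7   1.2] F [15.4 30.   1.2] t 7.4
[-36.06113081  48.51484645]
```

```bash
python3 -m jog '[[0,0,0,0,0,0],[0,0,0,0,0,0],[0,0,0,0,0,0],[0,0,0,0,0,0]]' 0.148 20
python3 -c "
from h import *
yaw,R,t,e=fit();tool(S2W(R,t,-38.5,-30,42));print(W2S(R,t,observe()['tcp_pos']))"
```

```text
time: 7.73
tcp_pos: [535.8, 33.9, 43.2]
ee_rot: [0.003, 0.815, 0.579, 0.005]
force: [6.4, 1.4, -0.4]
finger_gap: 12.5
grip_force: 2.5
tcp [535.8  33.9  43.2] gap 12.5 yaw of tool y -19.2 shift tool [-68.7   0.8   0.9] F [ 6.4  1.4 -0.4] t 7.7333
[-39.10325236  38.68073562]
```

```bash
python3 -m jog '[[-0.004,0,0,0,0,0],[-0.004,0,0,0,0,0],[-0.004,0,0,0,0,0],[-0.004,0,0,0,0,0],[-0.004,0,0,0,0,0],[-0.004,0,0,0,0,0],[-0.004,0,0,0,0,0],[-0.004,0,0,0,0,0],[0,0,0,0,0,0]]'
python3 -c "
from h import *
yaw,R,t,e=fit();tool(S2W(R,t,-38.5,-30,42));print(W2S(R,t,observe()['tcp_pos']))"
```

```text
time: 8.48
tcp_pos: [525.0, 2.8, 43.1]
ee_rot: [0.003, 0.815, 0.579, 0.004]
force: [5.7, 1.0, 0.7]
finger_gap: 12.8
grip_force: 2.8
tcp [525.    2.8  43.1] gap 12.8 yaw of tool y -19.25 shift tool [-35.8   0.9   1. ] F [5.7 1.  0.7] t 8.4833
[-39.24719007   5.77350427]
```

```bash
python3 -m jog '[[-0.004,0,0,0,0,0],[-0.004,0,0,0,0,0],[-0.004,0,0,0,0,0],[-0.004,0,0,0,0,0],[-0.004,0,0,0,0,0],[-0.004,0,0,0,0,0],[-0.004,0,0,0,0,0],[-0.004,0,0,0,0,0],[-0.004,0,0,0,0,0],[0,0,0,0,0,0],[0,0,0,0,0,0],[0,0,0,0,0,0]]'
python3 - <<'E'
from h import *
yaw,R,t,e=fit();tool(S2W(R,t,-38.5,-30,42));print(W2S(R,t,observe()['tcp_pos']))
o=[]
for n,x,y,w,h in (('top',280,170,90,85),('side',205,215,85,85)):
    im=shot(n,n+'4.png');a=im[y:y+h,x:x+w,::-1];w2=400;s=w2/w
    if n=='side': print(im.astype(int).sum(2)[269:279,243:256])
    a=cv2.resize(np.ascontiguousarray(a),(400,400),interpolation=cv2.INTER_CUBIC)
    a=np.clip(a*1.5,0,255).astype('uint8')
    for i in range(0,w,10): cv2.putText(a,str(x+i),(int(i*400/w),8),0,.3,(0,0,255))
    for i in range(0,h,10): cv2.putText(a,str(y+i),(0,int(i*400/h)+8),0,.3,(0,0,255))
    o.append(a)
cv2.imwrite('pics/c4.png',np.hstack(o))
E
```

```text
time: 9.48
tcp_pos: [513.0, -31.1, 43.0]
ee_rot: [0.003, 0.815, 0.579, 0.004]
force: [5.9, -0.1, -0.2]
finger_gap: 12.3
grip_force: 2.6
tcp [513.  -31.1  43. ] gap 12.3 yaw of tool y -19.24 shift tool [0.2 0.9 1. ] F [ 5.9 -0.1 -0.2] t 9.4833
[-39.42321368 -30.16843995]
[[312 311 286 242 223 230 232 256 298 309 308 307 301]
 [312 313 297 243 228 234 233 264 304 309 308 318 301]
 [313 317 309 275 249 239 256 296 317 314 311 312 304]
 [317 326 329 319 284 236 271 312 315 312 306 301 290]
 [273 287 304 314 262 199 243 263 263 254 249 242 241]
 [226 235 246 255 227 202 216 224 215 213 215 209 205]
 [214 219 217 235 222 238 237 227 219 215 217 214 213]
 [217 213 225 240 258 264 269 261 248 223 213 221 217]
 [223 226 233 269 276 271 282 287 261 220 201 209 213]
 [212 208 226 272 288 280 295 292 257 180 148 156 170]]
```

View pics/c4.png

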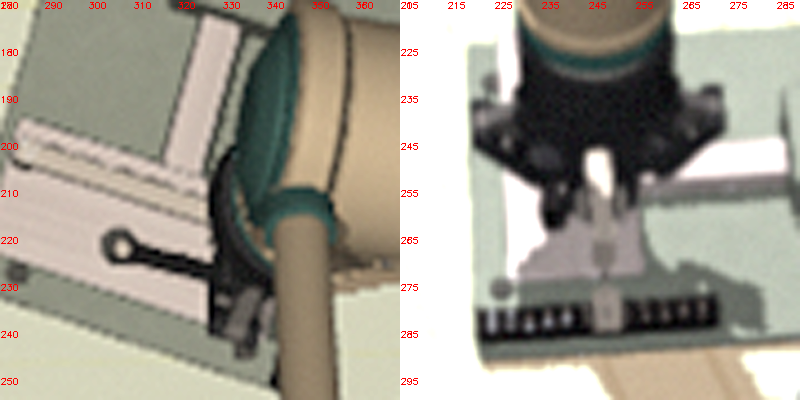

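Top view: the lever lies from (306,221) to (327,227), parallel to the bar. Side view: the pointer is at column 248.1 against the mark at 248.6. I'll check the lever's angle numerically.

Run:
```python
from h import *
yaw,R,t,e=fit()
m=cv2.imread('pics/top4.png').astype(int).sum(2)
c=[]
for u in range(312,326):
    col=m[215:232,u];w=np.clip(200-col,0,None).astype(float)
    if w.sum()>0:c.append(W2S(R,t,onz('top',u,215+(w*np.arange(17)).sum()/w.sum(),51)))
c=np.array(c);k=np.polyfit(c[:,1],c[:,0],1);print('lever angle',k[0],'x at ends',c[[0,-1]])
b=[W2S(R,t,onz('top',u,v,62)) for u,v in((283,201),(327,215))];print('bar slope',(b[0][0]-b[1][0])/(b[0][1]-b[1][1]))
print('tip closed expected side',proj('side',S2W(R,t,-69,-44,51)))
```

```text
lever angle -0.07045136372800519 x at ends [[-67.66128053  11.07484236]
 [-66.08149612 -20.85506476]]
bar slope 0.004791502689374138
tip closed expected side (np.float64(236.20076802692085), np.float64(262.0329717961083))
```

```bash
python3 -c "
from rig import *
print(sign_off())"
```

```text
the job is handed in; nothing more can be done
None
```

I handed the job in with the hand still holding the leg against its spring at about 6 N; the pointer measured about 1 mm from the mark and the lever about 0.07 rad from closed, but no verdict came back.

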